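# Shoot and seat the barrel bolt on the bench box

### The arm

A 6-joint arm with a two-finger parallel gripper is mounted at the origin on a cart in front of the work surface, level with it; the furniture and walls round the work are solid. World frame = base frame: x ahead of the robot, y to its left, z up, the work surface at z = 0. Lengths are in m, angles in rad, forces in N, time in s.
With the tool pointing down it reaches from about 0.35 to 0.975 m from the base axis. Payload 7.1 kg.
Tool frame: the origin (TCP) lies at the very end of the fingers, on their centre line; the grasp point (between the pads) lies 19 mm behind it (ctrl.grip_depth is the distance from the TCP to the grasp point, in m); z points along the fingers, y is the line along which they close (so a half turn about z gives the same grasp; the last joint's range is limited). The gripper opens to 88 mm and grips with 3 to 60 N. Pads are 20 mm wide; open, the fingers measure 115 mm over their backs; the gripper's body (75 mm by 178 mm) begins 61 mm behind the grasp point.
Start: joints at [-1.34, 0.423, 1.63, -0, 1.089, -0.019], TCP at [0.155, -0.606, 0.223] pointing down, gripper open.
Joint ranges: [-3, 3], [-0.9, 2.11], [0.09, 2.58], [-1.31, 4.45], [0.11, 2.69], [-2.54, 2.54]. Speed limits (rad/s): [2.39, 2.39, 3.01, 3.14, 3.14, 3.14].

### API

Orientations are given as a rotation vector (axis times angle).
In Python, from bench import ctrl gives the robot as it stands. Calls block until the motion is done:
- ctrl.goto(position, orientation): joint-space move of the TCP to a pose.
- ctrl.line_to(position, speed=0.15, orientation=None, f_stop=None): straight line of the TCP; orientation=None keeps the orientation; speed is the mean speed in m/s. With f_stop (N) it stops when the force on the tool has changed by that much, and returns True; else False.
- ctrl.move_joints(angles): joint-space move.
- ctrl.command_gripper(opening, effort=None): opening from 0.0 (shut) to 1.0 (fully open); effort is the grip in N (None keeps the last); returns when the fingers have stopped.
- ctrl.hold(seconds).
- ctrl.inverse_kinematics(position, orientation): joint angles nearest the present ones, or None.
- ctrl.read_camera(name): name is "scene" or "top" or "wrist"; returns the picture (420x560x3 uint8, red, green, blue); there is no depth.
- ctrl.camera_model(name): a dict with "fov_y" (degrees; the focal length in pixels is half the picture's height over the tangent of half this angle, whatever the lens; pixels are square), "cx", "cy" (the principal point, pixels), "origin" and "rotation" of the camera in the world; the wrist camera has in their place "mount" (4x4, takes a point from camera to tool coordinates, whose origin is the TCP and whose axes are the flange's). Camera axes: x right, y down, z forward; pixel columns grow to the right and rows downward; lengths in m; the calibration is good to about 2 mm. A picture is of the moment at which its call begins: read the wrist's pose just before it. camera_model takes no time and is no camera call.
A pose or a line that the arm cannot do raises ctrl.MotionError and nothing moves.
- ctrl.close_job(): hands the job in; it is judged then, once.
Readings, each from a call of its own:
- ctrl.read_time_s(): time.
- ctrl.read_qpos(): joint angles.
- ctrl.read_joint_vel(): joint speeds.
- ctrl.read_effort(): joint torques, N m.
- ctrl.read_eef_pos(): TCP position.
- ctrl.read_tool_rot(): TCP orientation.
- ctrl.read_contact_force(): force on the tool from outside, world axes, zero at the start.
- ctrl.read_wrist_torque(): the same for the moment, N m.
- ctrl.read_gripper_width(): opening from 0.0 (shut) to 1.0 (fully open).
- ctrl.read_finger_force(): force on a finger pad.
Only numpy, scipy, OpenCV 4.12 (cv2) and the standard library are available. Lean on these libraries where they do the work, as an engineer would, in place of code of your own. Each camera call takes 0.05 s, during which the arm holds its last target. There are 200 camera calls.

### The job

Bolt the lid of the grey bench box: lift the bolt's handle up out of the notch it lies in, slide the bolt along into its keeper, and put the handle down fully home in the other notch, then let go. The second notch is on a strip that gets readjusted, so feel for it, never force the handle against the rail, and leave the tins and the sanding block alone.

Things in the scene. Friction and masses are not known exactly. Their poses are not given: they have to be found in the camera images.
- box: Low grey steel box fixed to the table, 200 mm (x) by 308 mm (y), lid top 65 mm above the table; origin at table level under its middle. Its -x side (front) faces the robot, give or take its yaw. A steel barrel bolt lies on the lid along the front edge, held by two saddles at y = -75 and +77 mm (tops 112 mm above the table); the keeper is a third such saddle at y = +118 mm.
- rod_axis (a point): Fixed point on the axis of the bolt's 16 mm round rod, 95 mm above the table, 62 mm in front of the box's origin. The rod runs and slides along the y axis of the box (and of this point); x points to the back of the box, z up. The handle swings about this axis.
- notch_a (a point): Floor centre of the first notch, 89 mm above the table, in the upright steel rail in front of the rod. The rail is 10 mm thick, 22 to 32 mm in front of the rod's axis, its top 103 to 106 mm above the table; fixed part and strip together run from 28 mm before this notch (box -y) to beyond the second notch. Both notches are open at the top and 16 mm wide along y. Axes as the box.
- rail_end (a point): Fixed point 85 mm from notch_a along box +y, at the height of the rail top. The second notch (same size and floor height as the first) is in an adjustable strip: its centre lies 45 to 70 mm from notch_a along +y, so 15 to 40 mm short of this point, different each time and not in the readings. It can be seen, or felt: the lightly pressed handle sinks in there.
- lever: The handle: a plain steel round rod, 12 mm thick, fixed radially to the bolt, reaching 88 mm from its axis. Origin on the bolt's axis; its -x points out along the handle to the tip, y along the bolt (box +y). Lying in a notch it points level to the front, 95 mm above the table, over the box's front edge. More than 35 N between handle and rail, strip or box counts as forcing it.
- grip (a point): Point in the middle of the handle's rod, 60 mm from the bolt's axis: a place to grip it, 22 mm in front of the box's front edge when the handle is down. Axes as lever. A press here comes out about 2 to 2.7 times as large between handle and rail, because of the leverage.
- bolt (a joint): Travel of the bolt in m along the box's +y: 0 with the handle in the middle of the first notch, grows as the bolt is shot; end stops at -0.003 and 0.083. Seated it reads 0.043 to 0.072, depending on where the second notch is. Sliding drag about 4 N.
- swing (a joint): Angle of the handle about the bolt's axis in rad: 0 level, fully down on a notch floor; about 0.55 to 0.6 resting on the rail top between the notches; grows upward, stop at 1.45 (nearly upright). Stiff: it stays at whatever angle it is left and does not fall by itself; turning it takes 1.5 to 3 N at the grip point, plus what a firm pinch adds.
- tin_red: Small red paint tin, 58 mm across, 58 mm high, loose on the table beside the box; origin at the centre of its underside. Bystander.
- tin_plain: Small grey-green paint tin, 68 mm across, 60 mm high, loose on the table beside the box; origin at the centre of its underside. Bystander.
- sanding_block: Dark sanding block, 60 x 111 x 27 mm, lying loose on the box's lid behind the bolt; origin at the centre of its underside. Bystander.

How it is judged:
On the way, in this order (a step that is already met when the one before it is completed fails the run):
1. the handle is lifted out of the first notch (swing above 0.5 rad) before the bolt is moved along (value of joint swing above 0.5 rad and value of joint bolt below 0.015 m), for 0.1 s.
2. the bolt is slid along with the handle up (more than 35 mm) (value of joint bolt above 0.035 m and value of joint swing above 0.35 rad), for 0.05 s.
At the end, for the whole second after the job is handed in: The bolt is shot (bolt over 0.040 m) and its handle lies fully down in the second notch (swing under 0.08 rad), at rest (value of joint bolt above 0.04 m and value of joint swing below 0.08 rad and velocity of joint swing below 0.05 rad/s and velocity of joint bolt below 0.005 m/s); the robot touches nothing.
It fails at once if the handle is forced against the rail, the strip or the box (more than 35 N) (contact force between lever and box above 35 N).
It fails at once if the robot presses on the box itself (more than 25 N) (contact force between the arm and box above 25 N).
It fails at once if a bystander is moved more than 25 mm (distance of any of tin_red, tin_plain, sanding_block from where it was at the start of the episode above 0.025 m).
It also fails if it takes over 72 s, if anything falls off the work surface, if the arm or the gripper's body presses on something with over 40 N, if the wrist force passes 120 N, or if a joint passes its speed limit or range.

## Working session

There is one attempt and no reset: what is moved stays moved. The work goes in short steps, each a Python script; the robot and the scene stay as the last script left them, time stands still between calls to the robot, and variables do not carry over. Pictures are saved under pics/ and viewed, at most 10 in all, crops included, and the job is handed in when it is done.

```bash
ls; mkdir -p pics; python3 - <<'E'
from bench import ctrl
import cv2
for n in("scene","top"):
    cv2.imwrite(f"pics/{n}0.png",cv2.cvtColor(ctrl.read_camera(n),cv2.COLOR_RGB2BGR)); print(n,ctrl.camera_model(n))
print(ctrl.camera_model("wrist"),ctrl.read_tool_rot(),ctrl.read_time_s())
E
```

```text
pics
scene {'fov_y': 49.27926287591653, 'cx': 276.4252739659872, 'cy': 208.59482944719332, 'origin': array([-4.87086691e-06,  5.84873784e-01,  6.94434472e-01]), 'rotation': array([-1.10859233,  2.30447039, -1.10582096])}
top {'fov_y': 44.83815020457027, 'cx': 281.0604604646743, 'cy': 206.17531220938966, 'origin': array([0.33438118, 0.07643404, 1.21079536]), 'rotation': array([-2.09495366,  2.13969364, -0.22222131])}
{'fov_y': 59.7172066003502, 'cx': 275.90679643585844, 'cy': 207.01370068649038, 'mount': array([[ 1.38670932e-03, -9.57752076e-01, -2.87591791e-01,
         7.98494310e-02],
       [ 9.99998903e-01,  1.47778011e-03, -9.95827135e-05,
         2.96050609e-04],
       [ 5.20372978e-04, -2.87591337e-01,  9.57753075e-01,
        -1.62269799e-01],
       [ 0.00000000e+00,  0.00000000e+00,  0.00000000e+00,
         1.00000000e+00]])} [-3.11578294e+00 -3.91242784e-01  1.83064364e-04] 0.1
```

View pics/top0.png

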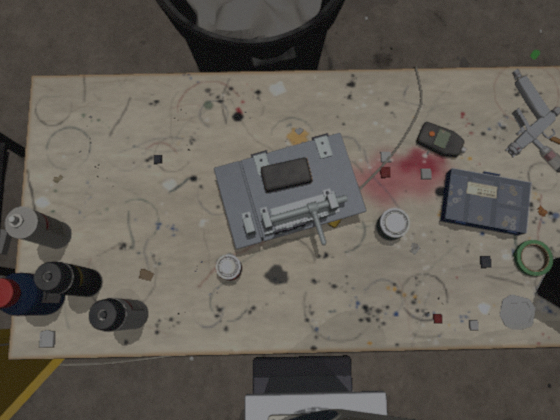

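View pics/scene0.png

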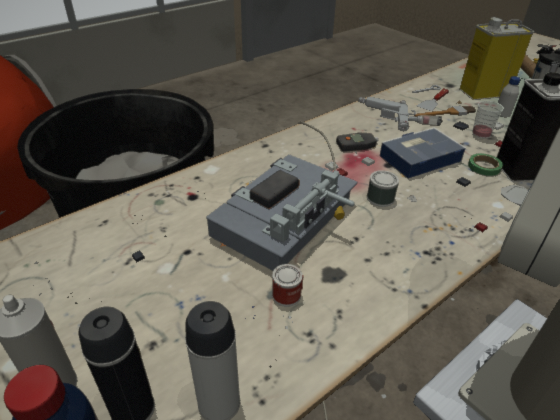

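```bash
cat > h.py <<'E'
from bench import ctrl
import numpy as np, cv2
from scipy.spatial.transform import Rotation as R
def ray(m,px,T=None):
    f=210/np.tan(np.radians(m["fov_y"]/2))
    d=np.array([(px[0]-m["cx"])/f,(px[1]-m["cy"])/f,1.])
    if T is None: return np.array(m["origin"]),R.from_rotvec(m["rotation"]).apply(d)
    return T[:3,3],T[:3,:3]@d
def plane(m,px,z,T=None):
    o,d=ray(m,px,T); return o+d*(z-o[2])/d[2]
def wrist_T(pos,rot):
    T=np.eye(4);T[:3,:3]=R.from_rotvec(rot).as_matrix();T[:3,3]=pos
    return T@ctrl.camera_model("wrist")["mount"]
def ori(yaw,s=1):  # tool down, tool x along s*box x
    x=s*np.array([np.cos(yaw),np.sin(yaw),0]);z=np.array([0,0,-1.])
    return R.from_matrix(np.c_[x,np.cross(z,x),z]).as_rotvec()
E
python3 - <<'E'
from h import *
m=ctrl.camera_model("top")
c=[plane(m,p,.065) for p in [(216,170),(349,135),(365,212),(235,247)]]
c=np.array(c);print(c.round(3),[np.linalg.norm(c[i]-c[i-1]).round(3) for i in range(4)],c.mean(0))
t=plane(m,(322,242),.095);b=plane(m,(312,208),.1);print(t,b)
d=c[3]-c[2];yaw=np.arctan2(-d[0],d[1]);print("yaw",yaw)
for s in(1,-1):
    print(s,ctrl.inverse_kinematics([*t[:2],.25],ori(yaw,s)))
print(R.from_rotvec(ctrl.read_tool_rot()).as_matrix().round(2))
i=cv2.imread("pics/top0.png")[120:260,200:410];cv2.imwrite("pics/crop.png",cv2.resize(i,None,fx=3.8,fy=3.8,interpolation=2))
E
```

```text
[[ 0.659  0.216  0.065]
 [ 0.739 -0.098  0.065]
 [ 0.552 -0.126  0.065]
 [ 0.478  0.173  0.065]] [np.float64(0.186), np.float64(0.324), np.float64(0.188), np.float64(0.307)] [0.60702456 0.04137404 0.065     ]
[ 0.48123212 -0.02172808  0.095     ] [ 0.55719511 -0.00189373  0.1       ]
yaw 0.24435854741783053
1 [-6.98258361e-02  1.75763955e-01  1.91238618e+00 -4.44089210e-16
  1.05344252e+00  1.25661194e+00]
-1 [-6.98258361e-02  1.75763955e-01  1.91238618e+00 -4.44089210e-16
  1.05344252e+00 -1.88498071e+00]
[[ 0.97  0.25 -0.  ]
 [ 0.25 -0.97  0.  ]
 [ 0.   -0.   -1.  ]]
```

View pics/crop.png

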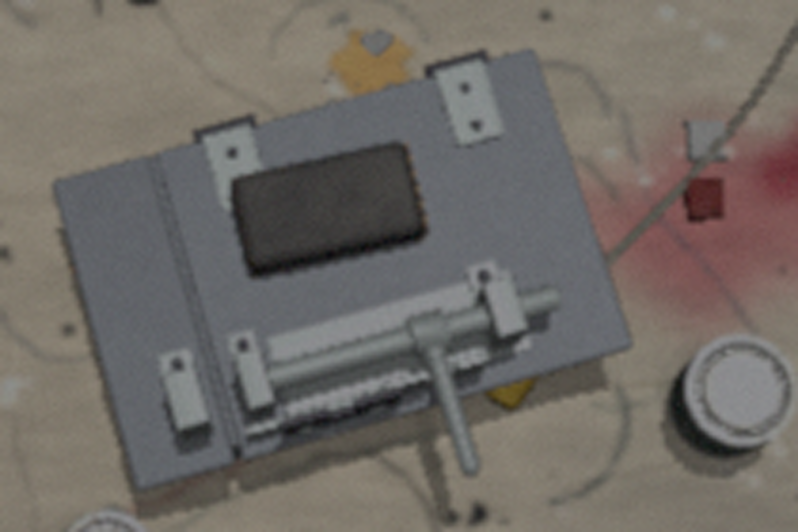

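```bash
python3 - <<'E'
from h import *
m=ctrl.camera_model("top")
P=lambda u,v:(200+u/3.8-.4,120+v/3.8-.4)
c=np.array([plane(m,P(*p),.065) for p in [(55,185),(540,50),(632,350),(135,487)]])
print(c.round(3),[np.linalg.norm(c[i]-c[i-1]).round(3) for i in range(4)],c.mean(0))
d=c[3]-c[2]+c[0]-c[1];yaw=np.arctan2(-d[0],d[1])
ax=np.array([np.cos(yaw),np.sin(yaw),0]);ay=np.array([-ax[1],ax[0],0])
t=plane(m,P(472,465),.095);g=t+.028*ax
print("yaw",yaw,"grip",g, "rodaxis est",c.mean(0)-.062*ax)
tgt=g+.03*ax+.03*ay;tgt[2]=.22
ctrl.goto(tgt,ori(yaw,-1))
ctrl.hold(.3)
p,r=ctrl.read_eef_pos(),ctrl.read_tool_rot()
im=ctrl.read_camera("wrist");np.savez("w1.npz",p=p,r=r,im=im)
cv2.imwrite("pics/w1.png",cv2.cvtColor(im,cv2.COLOR_RGB2BGR));print(p,r,ctrl.read_time_s())
E
```

```text
[[ 0.663  0.221  0.065]
 [ 0.745 -0.081  0.065]
 [ 0.553 -0.128  0.065]
 [ 0.476  0.172  0.065]] [np.float64(0.193), np.float64(0.313), np.float64(0.197), np.float64(0.31)] [0.60929603 0.04615152 0.065     ]
yaw 0.2565431901759953 grip [ 0.50830193 -0.01862211  0.095     ] rodaxis est [0.54932511 0.03041974 0.065     ]
[0.52973742 0.01771241 0.21996723] [ 4.00911619e-01 -3.11585258e+00 -6.16636044e-06] 3.025
```

View pics/w1.png

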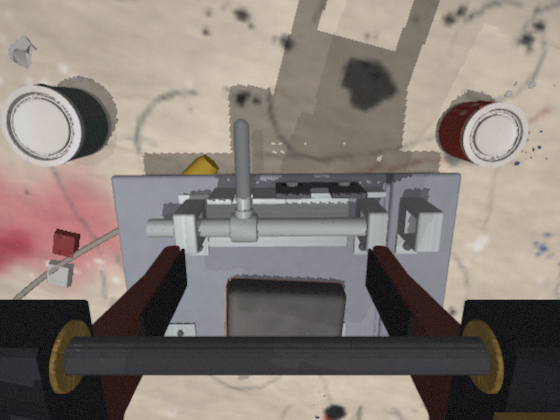

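```bash
python3 - <<'E'
import cv2
i=cv2.imread("pics/w1.png")[105:250,195:395];cv2.imwrite("pics/w1c.png",cv2.resize(cv2.convertScaleAbs(i,alpha=1.5),None,fx=4,fy=4,interpolation=2))
E
```

```text
(no output)
```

View pics/w1c.png

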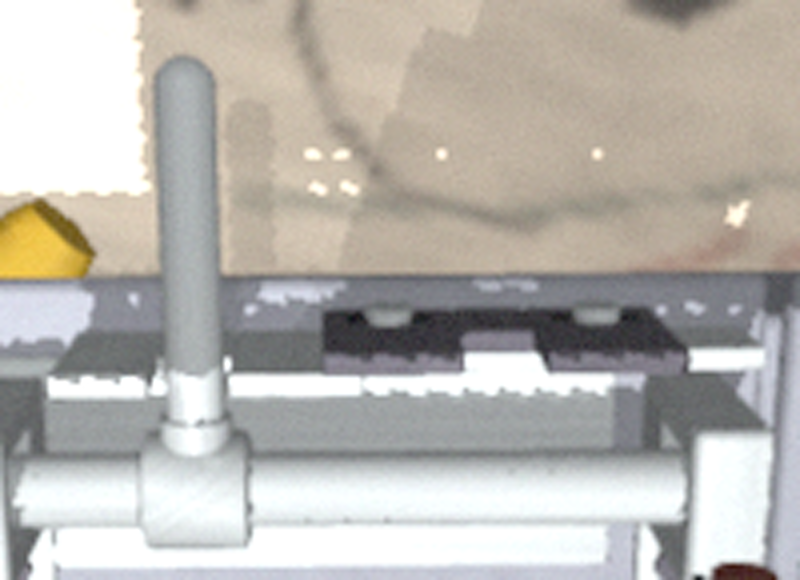

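```bash
python3 - <<'E'
from h import *
w=np.load("w1.npz");T=wrist_T(w["p"],w["r"]);m=ctrl.camera_model("wrist")
P=lambda u,v:(195+u/4-.4,105+v/4-.4)
f=lambda u,v,z:plane(m,P(u,v),z,T)
a,b=f(186,58,.097),f(190,340,.095)
h=b-a;print("tip",a,"yaw handle",np.arctan2(h[1],h[0]),np.linalg.norm(h))
c,d=f(30,490,.103),f(670,487,.103)
r=d-c;yr=np.arctan2(-r[0],r[1]);print("rod yaw",yr)
yaw=yr
ax=np.array([np.cos(yaw),np.sin(yaw),0]);ay=np.array([-ax[1],ax[0],0])
n1,n2=f(463,356,.1045),f(544,356,.1045)
rod=(c+d)/2
for k,p in dict(tip=a,b=b,rod=c,n1=n1,n2=n2,e1=f(323,360,.1045),e2=f(688,360,.1045)).items(): print(k,((p-a)@ax).round(4),((p-a)@ay).round(4))
E
```

```text
tip [ 0.47616635 -0.02375781  0.097     ] yaw handle 0.24124659705118265 0.05564304277024323
rod yaw 0.2621006166570869
tip 0.0 0.0
b 0.0556 -0.0012
rod 0.0847 -0.0338
n1 0.0567 0.0532
n2 0.0568 0.069
e1 0.0574 0.0257
e2 0.0578 0.0973
```

```bash
cat >> h.py <<'E'
YAW=.255
AX=np.array([np.cos(YAW),np.sin(YAW),0]);AY=np.array([-AX[1],AX[0],0]);Z=np.array([0,0,1.])
O=ORI=ori(YAW,-1)
A0=np.array([.47617,-.02376,0])+.0865*AX-.0005*AY+.095*Z   # rod axis point at handle, bolt=0
def tcp(th,y=0.,L=.060): return A0+y*AY+L*(-np.cos(th)*AX+np.sin(th)*Z)-ctrl.grip_depth*Z
def st(tag=""):
    d=np.array(ctrl.read_eef_pos())+ctrl.grip_depth*Z-A0
    F=np.array(ctrl.read_contact_force())
    print(tag,"x %.1f y %.1f z %.1f mm L %.1f th %.3f"%(*(1e3*np.array([d@AX,d@AY,d[2]])),1e3*np.hypot(d@AX,d[2]),np.arctan2(d[2],-d@AX)),
      "F x%.1f y%.1f z%.1f"%(F@AX,F@AY,F[2]),"t %.1f"%ctrl.read_time_s())
    return d@AY,F
E
python3 - <<'E'
from h import *
g=tcp(0)
ctrl.command_gripper(.5,15)
ctrl.goto(g+.08*Z,ORI); 
print(ctrl.line_to(g+.02*Z,.12,f_stop=6)); print(ctrl.line_to(g,.05,f_stop=5));st("down")
ctrl.command_gripper(0,15);ctrl.hold(.2);st("gripped");print(ctrl.read_gripper_width()*88,ctrl.read_finger_force())
p=np.array(ctrl.read_eef_pos());print(p)
E
```

```text
False
False
down x -60.2 y 0.0 z -0.3 mm L 60.2 th -0.005 F x-0.1 y-0.5 z-0.9 t 5.5
gripped x -60.0 y 0.1 z 0.0 mm L 60.0 th 0.001 F x0.7 y1.5 z0.5 t 6.3
11.828972261706173 14.99705359339714
[ 0.50196247 -0.01745873  0.07633277]
```

```bash
python3 - <<'E'
from h import *
for th in np.arange(.1,.81,.1):
    s=ctrl.line_to(tcp(th),.05,f_stop=20); st("%.1f %s"%(th,s))
    if s: break
ctrl.hold(.2)
p,r=ctrl.read_eef_pos(),ctrl.read_tool_rot()
im=ctrl.read_camera("wrist");cv2.imwrite("pics/w2.png",cv2.cvtColor(im,cv2.COLOR_RGB2BGR));st()
E
```

```text
0.1 False x -59.9 y 0.1 z 6.2 mm L 60.2 th 0.103 F x0.1 y1.8 z-0.2 t 6.5
0.2 False x -59.2 y 0.1 z 12.1 mm L 60.4 th 0.202 F x-3.0 y1.8 z0.8 t 6.8
0.3 False x -57.7 y 0.1 z 18.0 mm L 60.4 th 0.302 F x-2.2 y0.9 z0.8 t 7.1
0.4 False x -55.4 y 0.1 z 23.7 mm L 60.3 th 0.403 F x-3.1 y1.9 z1.0 t 7.3
0.5 False x -52.6 y 0.1 z 29.1 mm L 60.1 th 0.506 F x-3.8 y2.7 z1.5 t 7.6
0.6 False x -49.2 y 0.1 z 34.3 mm L 60.0 th 0.608 F x-4.1 y3.2 z2.8 t 7.9
0.7 False x -45.4 y 0.0 z 39.0 mm L 59.9 th 0.710 F x-3.4 y3.0 z2.4 t 8.1
0.8 False x -41.2 y -0.0 z 43.5 mm L 59.9 th 0.812 F x-2.9 y1.7 z1.8 t 8.4
 x -41.4 y -0.0 z 43.3 mm L 59.9 th 0.807 F x-2.2 y3.0 z2.5 t 8.7
```

View pics/w2.png

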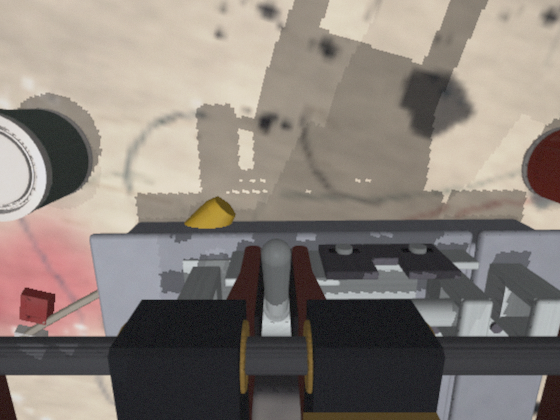

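The picture shows the handle held up between the fingers (275,260). The strip's notch is the gap at about (385,265). Next I slide to the measured place and feel downwards.

```bash
python3 - <<'E'
from h import *
print(ctrl.line_to(tcp(.8,.0613),.08,f_stop=20));ctrl.hold(.2);st("slid")
for th in np.arange(.75,-.001,-.05):
    s=ctrl.line_to(tcp(th,.0613),.03,f_stop=8); y,F=st("%.2f %s"%(th,s))
    if s or F[2]>7: break
E
```

```text
False
slid x -42.0 y 61.2 z 43.1 mm L 60.2 th 0.799 F x-5.3 y-0.7 z4.8 t 9.8
0.75 False x -43.4 y 61.2 z 41.1 mm L 59.8 th 0.758 F x-2.8 y1.3 z3.3 t 10.0
0.70 False x -44.9 y 61.1 z 38.9 mm L 59.4 th 0.714 F x0.4 y-0.1 z1.5 t 10.3
0.65 False x -46.7 y 61.2 z 36.4 mm L 59.2 th 0.662 F x4.5 y1.2 z-0.9 t 10.5
0.60 False x -48.8 y 61.1 z 33.8 mm L 59.4 th 0.606 F x5.2 y0.0 z-2.3 t 10.8
0.55 False x -50.8 y 61.1 z 31.2 mm L 59.6 th 0.550 F x4.8 y-0.5 z-2.7 t 11.0
0.50 False x -52.6 y 61.1 z 28.4 mm L 59.8 th 0.496 F x4.9 y-0.8 z-2.8 t 11.3
0.45 False x -54.2 y 61.1 z 25.8 mm L 60.0 th 0.444 F x4.5 y-1.3 z-2.2 t 11.5
0.40 False x -55.6 y 61.2 z 23.1 mm L 60.2 th 0.394 F x3.6 y-3.8 z-1.5 t 11.8
0.35 False x -56.7 y 61.2 z 20.3 mm L 60.2 th 0.345 F x3.8 y-3.6 z-1.4 t 12.0
0.30 False x -57.7 y 61.2 z 17.5 mm L 60.3 th 0.294 F x2.6 y-4.3 z-1.1 t 12.3
0.25 False x -58.4 y 61.3 z 14.6 mm L 60.2 th 0.245 F x2.2 y-3.6 z-1.3 t 12.5
0.20 False x -59.0 y 61.3 z 11.7 mm L 60.2 th 0.195 F x1.8 y-3.9 z-1.4 t 12.8
0.15 False x -59.5 y 61.3 z 8.7 mm L 60.1 th 0.146 F x0.8 y-3.6 z-1.6 t 13.0
0.10 False x -59.8 y 61.3 z 5.8 mm L 60.1 th 0.096 F x1.3 y-4.4 z-2.3 t 13.3
0.05 False x -60.0 y 61.3 z 2.8 mm L 60.0 th 0.047 F x2.3 y-3.7 z0.0 t 13.5
-0.00 False x -59.8 y 61.3 z 0.4 mm L 59.9 th 0.006 F x0.9 y-2.8 z7.6 t 13.8
```

```bash
python3 - <<'E'
from h import *
ctrl.hold(.3);st("seated");print(ctrl.read_gripper_width()*88)
ctrl.command_gripper(.45);st("released")
g=np.array(ctrl.read_eef_pos())
ctrl.line_to(g+.05*Z,.06)
ctrl.line_to(g+.145*Z+.03*AX,.12);ctrl.hold(.5);st()
p,r=ctrl.read_eef_pos(),ctrl.read_tool_rot()
im=ctrl.read_camera("wrist");np.savez("w3.npz",p=p,r=r)
i=cv2.cvtColor(im,cv2.COLOR_RGB2BGR)[100:260,150:420];cv2.imwrite("pics/w3.png",cv2.resize(cv2.convertScaleAbs(i,alpha=1.4),None,fx=2.9,fy=2.9,interpolation=2))
E
```

```text
seated x -59.8 y 61.3 z 0.4 mm L 59.8 th 0.007 F x-0.2 y-3.3 z6.6 t 14.1
11.471300982331126
released x -60.0 y 61.3 z -0.0 mm L 60.0 th -0.001 F x0.4 y0.3 z0.1 t 14.7
 x -30.1 y 61.3 z 144.9 mm L 148.0 th 1.366 F x0.5 y-0.3 z0.2 t 17.2
```

View pics/w3.png

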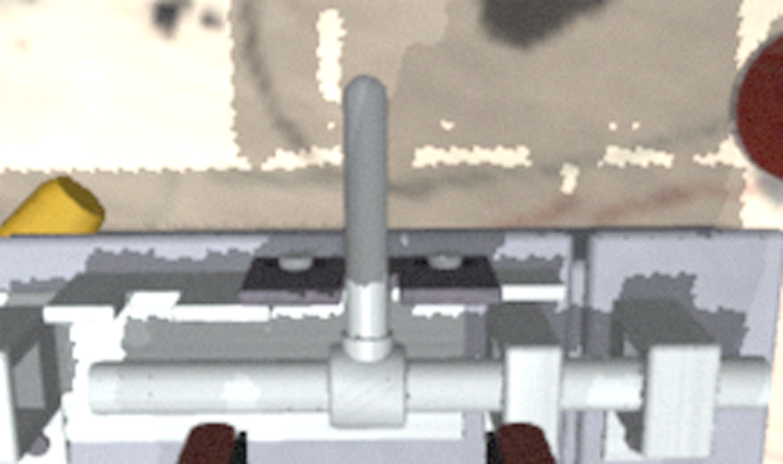

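The handle sits in the strip's notch (crop, about 365,290) and the bolt is through the keeper. One light press with closed fingers will show whether the handle is fully home (top expected at z = 101 mm).

```bash
python3 - <<'E'
from h import *
ctrl.command_gripper(0)
q=A0+.0613*AY-.060*AX
ctrl.line_to(q+.045*Z,.1);ctrl.hold(.2)
print(ctrl.line_to(q+.001*Z,.02,f_stop=5));print("tcp z",ctrl.read_eef_pos()[2]);st()
p=np.array(ctrl.read_eef_pos());ctrl.line_to(p+.15*Z,.12);ctrl.hold(.5);st()
E
```

```text
True
tcp z 0.1001559217967452
 x -60.0 y 61.3 z 23.9 mm L 64.6 th 0.378 F x-0.8 y0.3 z4.6 t 20.9
 x -60.0 y 61.3 z 173.8 mm L 183.9 th 1.238 F x0.8 y0.4 z0.1 t 22.8
```

The fingers stopped on the handle at z = 100.2 mm, which means it is fully down.

```bash
python3 -c "
from bench import ctrl
print(ctrl.close_job())"
```

```text
the job is handed in; nothing more can be done
None
```

The lid is bolted and the job is handed in: the bolt is in its keeper at about 61 mm travel, the handle is fully down in the second notch and released, and I felt at most about 8 N at the tool; the verdict was not shown.

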